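# Rub-fit a laminated blank in the glue-up jig

### The job

Dry-fit the laminated blank in the glue-up jig before gluing: the three leaning plates must end upright, packed tight against the back fence with their ends home against the end stop. Bring the tall core block flat up against the front plate so that it overlaps it by only about half its length, its other half standing out past the plates' free end, then rub it along the plate, faces pressed together all the way, until it too is home against the end stop and everything sits flush. Let go, and leave the box, the sanding block and the glue bottle alone.

Things in the scene. Friction and masses are not known exactly. Their poses are not given: they have to be found in the camera images.
- jig_corner (a point): Inside corner of the fixed glue-up jig, on top of its white base board (18 mm over the bench). +x: square to the back fence, away from it, towards the open front; -y: along the fence from the end stop towards the open end; z up. Fence face in the plane x = 0, end-stop face in y = 0; both stand 55 mm over the base.
- jig: The jig itself, screwed down; origin 18 mm straight below jig_corner, same axes. White base 18 mm thick, reaching 175 mm from the fence face (+x) and 225 mm from the end-stop face (-y). Plywood back fence 245 mm long, 18 mm thick; plywood end stop 18 mm thick, reaching 120 mm out from the fence face.
- plate1_mid (a point): Centre of the back plate (mid-brown): 14 mm thick (its x), 120 long (y), 75 high (z), 0.09 kg, loose. The three like plates stand on the base leaning back 15 degrees, tops to the fence, the back one on the fence's top edge, ends 5 to 30 mm short of the end stop. Pushed at the foot they slide upright. Finally its centre is 7 mm from the fence, 60 mm from the end stop.
- plate2_mid (a point): Centre of the middle plate (dark wood), same size; leans on the back plate at the start. Finally 21 mm from the fence, 60 mm from the end stop.
- plate3_mid (a point): Centre of the front plate (pale wood), same size; leans on the middle plate at the start, the front of its foot then about 58 mm from the fence. Finally 35 mm from the fence, 60 mm from the end stop.
- core_mid (a point): Centre of the tall core block (pale wood, about 0.5 kg, loose): 45 mm thick (its x), 120 long (y), 130 high (z), alike either way round. Starts upright on the bench left or right of the jig. Its extra 55 mm above the upright plates is left for a tenon, and it can be held there across its thickness. Finally on the base, centre 64.5 mm from the fence, 60 mm from the end stop.
- sanded_box: Bystander: wooden box with lid, 112 x 112 mm, 96 mm high, origin at the centre of its underside. It stands on the other side of the jig from the core block.
- sanding_block: Bystander: cork sanding block wrapped in orange paper, 69 x 110 mm, 34 mm high, origin at the centre of its underside.
- glue_bottle: Bystander: closed white glue bottle with red cap, 64 mm across, 170 mm high, origin at the centre of its underside.
Mind the look-alikes: they are no part of the job. What is shaped like the part that bears core_mid but black or red is not meant.

How it is judged:
By the outcome, as a careful person would: the job done as asked, in the order asked, and still so for the second after the job is handed in, with the robot touching nothing.
It also fails if it takes over 58 s, if anything falls off the work surface, if the arm or the gripper's body presses on something with over 40 N, if the wrist force passes 120 N, or if a joint passes its speed limit or range.

### The arm

A 7-joint arm with a two-finger parallel gripper is mounted at the origin on the work surface. World frame = base frame: x ahead of the robot, y to its left, z up, the work surface at z = 0. Lengths are in m, angles in rad, forces in N, time in s.
With the tool pointing down it reaches from about 0.425 to 0.925 m from the base axis. Payload 6.8 kg.
Tool frame: the origin (TCP) lies at the very end of the fingers, on their centre line; the grasp point (between the pads) lies bot.grip_point_offset behind it (bot.grip_point_offset is the distance from the TCP to the grasp point, in m); z points along the fingers, y is the line along which they close (so a half turn about z gives the same grasp; the last joint's range is limited). The gripper opens to 85 mm and grips with 20 to 120 N. Pads are 22 mm wide; open, the fingers measure 114 mm over their backs; the gripper's body (76 mm by 85 mm) begins 54 mm behind the grasp point. The pads swing forward as they close: fully open they stand 13 mm farther back than shut.
Start: joints at [1.208, 0.477, 0.022, 1.555, -0.011, 1.109, -0.083], TCP at [0.17, -0.653, 0.231] pointing down, gripper open.
Joint ranges: [-2.96, 2.96], [-0.34, 2.1], [-1.41, 1.46], [0.24, 2.44], [-1.37, 4.51], [0.17, 1.92], [-2.96, 2.96]. Speed limits (rad/s): [2.39, 2.39, 3.14, 3.14, 3.14, 3.14, 3.14].

### API

Orientations are given as a unit quaternion [w, x, y, z].
In Python, from station import bot, imaging gives the robot as it stands. The module is installed in compiled form; this text tells all that it offers.
- The arm moves only by the tool carry_out, never from a script. Its argument "targets" is one flat list of numbers, 5 for each row, row after row: the closure in counts, from 0 (fully open) to 255 (shut), then the shift along the world's x, y, z in mm, then the turn about the world's z in degrees. A call has 1 to 20 rows; each row shifts and turns the commanded pose from where the row before left it; what a row does not reach is not made up. A row lasts 1/10 s, in which the tool goes at most 50 mm and 8.59 degrees, less where a joint would pass 70% of its speed; a pose out of reach is approached as far as the arm can. A call is refused whole if a number of a shift passes 50 or a number of a turn 8.59, either way. A call with a gripper value outside its range is refused whole. The fingers move at their own pace and stop on an object; "newtons" is the grip in N (left out, the last holds). Time passes only in rows, so rows that do not move let the fingers close. It gives the time, the measured TCP pose, the force, the opening and the grip force at its end, in the units of the state.
- bot.get_obs(): the state, without advancing time (a new reading comes with each control period).
- imaging.read_camera(name): name is "side" or "top"; returns a dict with "frame" (420x560x3 uint8, red, green, blue), "fov_y" (degrees; the focal length in pixels is half the picture's height over the tangent of half this angle, whatever the lens; pixels are square), "cx", "cy" (the principal point, pixels), "pose" (4x4, takes a point from camera to world coordinates). Camera axes: x right, y up, looking along -z (the intrinsics and any distortion apply to the point x, -y, -z); pixel columns grow to the right and rows downward; lengths in m; the calibration is good to about 2 mm. A picture is of the moment at which its call begins. There is no depth.
- bot.hand_in(): hands the job in; it is judged then, once.
The state is a dict: "t": time; "q": joint angles; "joint_vel": joint speeds; "joint_torque": joint torques, N m; "eef_pos": TCP position; "tool_rot": TCP orientation; "contact_force": force on the tool from outside, world axes, zero at the start; "torque": the same for the moment, N m; "gripper_width": opening from 0.0 (shut) to 1.0 (fully open); "grasp_force": force on a finger pad.
Only numpy, scipy, OpenCV 4.12 (cv2) and the standard library are available. Lean on these libraries where they do the work, as an engineer would, in place of code of your own. Each camera call takes 0.05 s, during which the arm holds its last target. There are 200 camera calls.

## Working session

There is one attempt and no reset: what is moved stays moved. The work goes in short steps, Python scripts to look and compute and a tool call to move; the robot and the scene stay as the last step left them, time stands still between calls to the robot, and variables do not carry over. Pictures are saved under pics/ and viewed, at most 10 in all, crops included, and the job is handed in when it is done.

Besides the shell and the picture viewer there is one more tool, called in YAML: its name, and indented under it one key for each argument. carry_out: Moves the arm, as the interface text tells. Its arguments: {"type":"object","properties":{"targets":{"type":"array","items":{"type":"number"}},"newtons":{"type":"number"}},"required":["targets"]}

```bash
mkdir -p pics
cat > h.py <<'E'
import numpy as np, cv2
from station import bot, imaging
def snap(n,name=None):
    c=imaging.read_camera(n)
    if name: cv2.imwrite(f'pics/{name}.png',c['frame'][:,:,::-1])
    return c
def ray(c,uv):
    H=c['frame'].shape[0]; f=H/2/np.tan(np.radians(c['fov_y'])/2)
    P=np.array(c['pose']); d=np.array([(uv[0]-c['cx'])/f,-(uv[1]-c['cy'])/f,-1])
    return P[:3,3],P[:3,:3]@d
def onz(c,uv,z):
    o,d=ray(c,uv); return o+d*(z-o[2])/d[2]
def proj(c,p):
    H=c['frame'].shape[0]; f=H/2/np.tan(np.radians(c['fov_y'])/2)
    P=np.array(c['pose']); q=P[:3,:3].T@(np.array(p)-P[:3,3])
    return np.array([c['cx']+f*q[0]/-q[2], c['cy']-f*q[1]/-q[2]])
E
python3 - <<'E'
from h import *
a=snap('top','top0');b=snap('side','side0')
for c in(a,b): print({k:(np.round(v,3).tolist() if k=='pose' else v) for k,v in c.items() if k!='frame'})
print(bot.get_obs(), bot.grip_point_offset)
E
```

```text
{'fov_y': 57.525025666928165, 'cx': 287.6994469665153, 'cy': 207.56447022285167, 'pose': [[-0.004, 0.99, -0.143, 0.366], [-1.0, -0.001, 0.023, -0.024], [0.022, 0.143, 0.99, 1.21], [0.0, 0.0, 0.0, 1.0]]}
{'fov_y': 50.133239205676425, 'cx': 280.1667399793716, 'cy': 209.95761364773207, 'pose': [[-0.98, 0.138, -0.147, 0.294], [-0.201, -0.626, 0.753, 1.056], [0.012, 0.767, 0.641, 0.988], [0.0, 0.0, 0.0, 1.0]]}
{'t': 0.1, 'q': array([ 1.2078803 ,  0.47772988,  0.02234725,  1.55635606, -0.0115437 ,
        1.1093277 , -0.08309728]), 'joint_vel': array([ 7.89447213e-05, -2.57249568e-03,  4.34781325e-04, -2.20697084e-03,
        1.58748703e-03,  4.30424406e-05, -7.05870233e-04]), 'joint_torque': array([ 4.22962534e-03, -5.97761786e+01,  1.61360197e+00, -2.81958926e+01,
        1.28467727e-02,  4.99698421e-03, -1.33044858e-05]), 'eef_pos': array([ 0.17000515, -0.65267456,  0.23041322]), 'tool_rot': array([-8.33265712e-04,  9.91894272e-01,  1.27063119e-01, -1.50606250e-04]), 'contact_force': array([-0.02880096,  0.30586304, -0.31656274]), 'torque': array([ 0.0107216 ,  0.00078842, -0.04349554]), 'grasp_force': 0.0, 'gripper_width': 1.0013898485523451} 0.0187
```

View pics/top0.png

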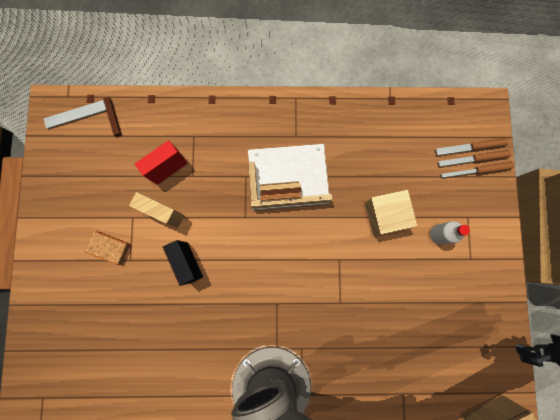

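View pics/side0.png

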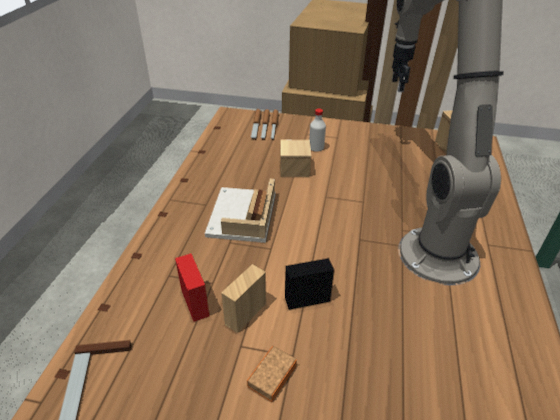

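The top picture shows the jig at about (290,177): fence along its lower edge, end stop at left (253,182). Three blocks have the core's shape: pale (155,208), red (161,161) and black (183,262). The pale wooden one fits the description, since black and red are excluded. The box (393,212), bottle (452,233) and sanding block (107,247) are bystanders. Next is one enlarged crop to confirm.

Run:
```python
import cv2,numpy as np
a=cv2.imread('pics/top0.png');b=cv2.imread('pics/side0.png')
A=cv2.resize(a[185:235,120:195],None,fx=5,fy=5,interpolation=cv2.INTER_CUBIC)
J=cv2.resize(a[140:215,240:340],None,fx=4,fy=4,interpolation=cv2.INTER_CUBIC)
S=cv2.resize(b[175:245,200:285],None,fx=4,fy=4,interpolation=cv2.INTER_CUBIC)
C=cv2.resize(b[260:335,215:275],None,fx=4,fy=4,interpolation=cv2.INTER_CUBIC)
o=np.zeros((600,780,3),np.uint8)
for im,(x,y) in((J,(0,0)),(A,(402,0)),(S,(0,302)),(C,(402,302))): o[y:y+im.shape[0],x:x+im.shape[1]]=im[:600-y,:780-x]
cv2.imwrite('pics/c1.png',o)
```

```text
(no output)
```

View pics/c1.png

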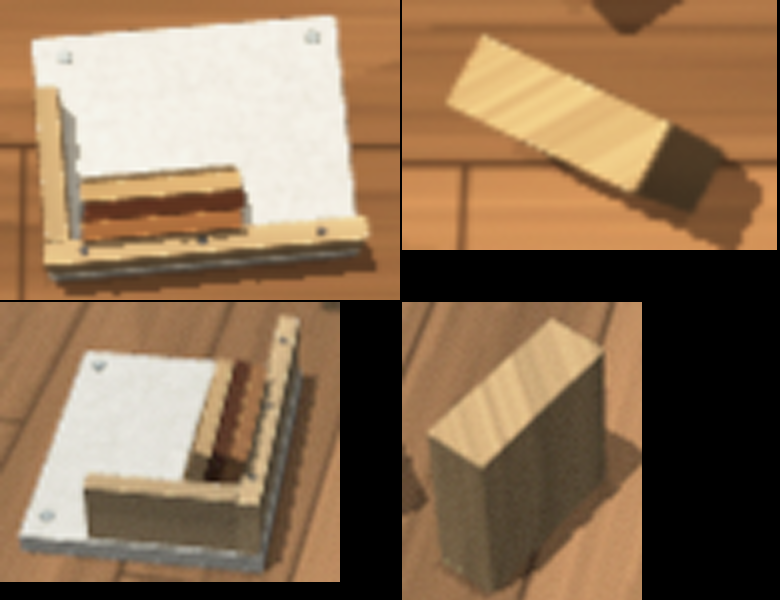

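The crop confirms the pale wooden block as the core, top corners at about (137,192), (129,206), (167,224) and (173,209). The jig's white base has its far corners at about (248,150) and (323,144). The fence's inner top edge runs from (257,200) to (331,194).

```bash
cat >> h.py <<'E'
def fitlines(mask,eps=.02):
    cs,_=cv2.findContours(mask.astype(np.uint8),cv2.RETR_EXTERNAL,cv2.CHAIN_APPROX_NONE)
    return max(cs,key=cv2.contourArea)
E
python3 - <<'E'
from h import *
c=imaging.read_camera('top'); f=c['frame'].astype(int)
hsv=cv2.cvtColor(c['frame'],cv2.COLOR_RGB2HSV)
# core top
roi=np.zeros(f.shape[:2],bool); roi[186:230,122:180]=1
m=roi&(f[:,:,0]>195)&(f[:,:,1]>150)
k=fitlines(m); r=cv2.minAreaRect(k); bx=cv2.boxPoints(r)
print('core px',r); P=np.array([onz(c,p,.13)[:2] for p in bx]); print(P.round(4),np.linalg.norm(P-np.roll(P,-1,0),axis=1)); 
def xy(u,z): return onz(c,u,z)[:2].round(4)
print('core c',P.mean(0)); e=P-np.roll(P,-1,0); i=np.argmax(np.linalg.norm(e,axis=1)); print('yaw long',np.degrees(np.arctan2(e[i][1],e[i][0])))
Q=np.array([xy(p,.13) for p in [(136.6,192),(129,205.6),(167,223.6),(173.4,209.4)]]);print('click',Q,Q.mean(0),np.linalg.norm(Q-np.roll(Q,-1,0),axis=1))
# white base
roi[:]=0; roi[140:205,245:332]=1
m=roi&(hsv[:,:,1]<40)&(f.min(2)>150); k=fitlines(m).reshape(-1,2)
# front edge: min row per column ; right edge: max col per row
fe=np.array([(u,np.where(m[:,u])[0].min()-.5) for u in range(255,320,1)]); re=np.array([(np.where(m[v])[0].max()+.5,v) for v in range(150,190)])
F=np.array([xy(p,.018) for p in fe]);R=np.array([xy(p,.018) for p in re])
pf=np.polyfit(F[:,1],F[:,0],1);pr=np.polyfit(R[:,0],R[:,1],1)
print('front x=a y+b',pf,np.degrees(np.arctan(pf[0])),'right y=a x+b',pr,np.degrees(np.arctan(pr[0])), 'res',np.std(F[:,0]-np.polyval(pf,F[:,1])))
A=np.array([[1,-pf[0]],[-pr[0],1]]); cr=np.linalg.solve(A,[pf[1],pr[1]]); print('corner FR',cr)
for n,u,z in[('FL',(248.3,150),.018),('FR',(323.3,143.8),.018),('fenceR in',(331.3,194.5),.073),('stop tip in',(254.8,162.5),.073),('inner corner',(257,200),.073),('p3 top L',(260.5,184.5),.09),('p3 topR',(299.5,181.8),.09)]: print(n,xy(u,z))
E
```

```text
core px ((150.42066955566406, 207.16854858398438), (41.46199035644531, 15.80771541595459), 25.201122283935547)
[[0.5284 0.4022]
 [0.5696 0.3855]
 [0.5188 0.2775]
 [0.4781 0.2947]] [0.04440727 0.11937144 0.04418161 0.1186788 ]
core c [0.52371002 0.33998378]
yaw long 64.81109912470701
click [[0.5672 0.3809]
 [0.5281 0.4002]
 [0.4768 0.2914]
 [0.5172 0.275 ]] [0.522325 0.336875] [0.0436039  0.1202877  0.04360183 0.11711025]
front x=a y+b [-0.08258165  0.73307133] -4.720867697848964 right y=a x+b [ 0.08783663 -0.23140491] 5.01978504870253 res 0.0009758341638367334
corner FR [ 0.74676433 -0.16581165]
FL [0.7252 0.0744]
FR [ 0.7466 -0.1674]
fenceR in [ 0.5703 -0.1823]
stop tip in [0.6694 0.0497]
inner corner [0.5535 0.0421]
p3 top L [0.5975 0.0311]
p3 topR [ 0.6058 -0.0854]
```

carry_out:
  targets: [100,15,20,0,0,100,27,35,0,-1,100,27,35,0,-1,100,27,35,0,-1,100,27,35,0,-1,100,27,35,0,-1,100,27,35,0,-1,100,27,35,0,-1,100,27,35,0,-1,100,27,35,0,-1,100,27,35,0,-0.75,100,27,35,0,0,100,27,35,0,0,100,27,35,0,0,100,27,35,0,0,100,27,35,0,0,100,27,35,0,0,100,27,35,0,0,100,27,30,0,0,100,10,20,0,0]
  newtons: 40

```text
t: 2.15
eef_pos: [0.6827, 0.0154, 0.2306]
tool_rot: [-0.001, 0.999, 0.044, 0.0]
contact_force: [-0.0, 0.7, -0.1]
gripper_width: 0.611
grasp_force: 0.0
```

carry_out:
  targets: [100,-18,-38,0,0,100,0,0,-45,0,100,0,0,-45,0,100,0,0,-45,0,100,0,0,-40,0,100,0,0,-15,0,100,0,0,-10,0,100,0,0,0,0]

```text
t: 2.95
eef_pos: [0.6633, -0.0262, 0.0312]
tool_rot: [-0.0, 0.999, 0.042, -0.0]
contact_force: [-0.4, 0.2, 0.2]
gripper_width: 0.609
grasp_force: 0.0
```

Run:
```python
from h import *
a=snap('top');b=snap('side')
o=np.hstack([cv2.resize(a['frame'][130:220,235:345],(400,328),interpolation=2),cv2.resize(b['frame'][165:250,195:295],(386,328),interpolation=2)])
cv2.imwrite('pics/d1.png',o[:,:,::-1]); print(bot.get_obs()['eef_pos'])
```

```text
[ 0.66463412 -0.02611959  0.03320146]
```

View pics/d1.png

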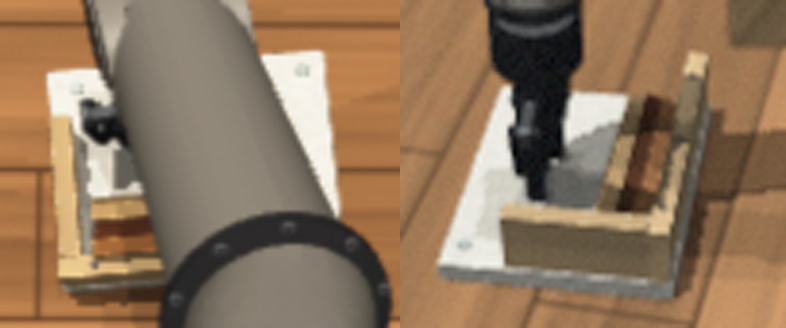

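Both fingers stand in front of the pale front plate, clear of it, at about (130,165) in the crop's side half. Now I push the feet slowly.

carry_out:
  targets: [100,-8,-0.7,-4,0,100,-8,-0.7,0,0,100,-5,-0.4,0,0,100,-5,-0.4,0,0,100,-4,-0.35,0,0,100,-4,-0.35,0,0,100,-4,-0.35,0,0,100,-4,-0.35,0,0,100,0,0,0,0]

```text
t: 3.95
eef_pos: [0.6212, -0.0298, 0.0274]
tool_rot: [-0.0, 0.999, 0.042, 0.0]
contact_force: [1.9, -0.5, -0.4]
gripper_width: 0.605
grasp_force: 0.6
```

carry_out:
  targets: [100,-3,-0.25,0,0,100,-3,-0.25,0,0,100,-2,-0.2,0,0,100,0,0,0,0]

```text
t: 4.35
eef_pos: [0.619, -0.0299, 0.0289]
tool_rot: [-0.0, 0.999, 0.042, 0.006]
contact_force: [15.2, 0.4, -7.9]
gripper_width: 0.608
grasp_force: 4.4
```

Run:
```python
from h import *
a=snap('top');b=snap('side')
o=np.hstack([cv2.resize(a['frame'][140:215,240:320],(400,375),interpolation=2),cv2.resize(b['frame'][170:245,205:285],(400,375),interpolation=2)])
cv2.imwrite('pics/d2.png',o[:,:,::-1]); print(bot.get_obs()['contact_force'])
```

```text
[15.12828164  1.23510423 -6.81299217]
```

View pics/d2.png

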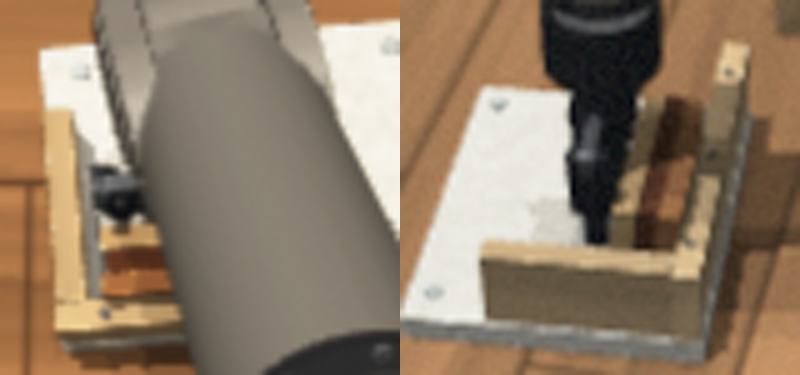

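```bash
cat >> h.py <<'E'
th=np.radians(4.85); O=np.array([.5534,.0432]); EX=np.array([np.cos(th),np.sin(th)]); EY=np.array([-np.sin(th),np.cos(th)])
def W(x,y,z=0): return np.r_[O+x*EX+y*EY,z]
def J(p): d=np.array(p[:2])-O; return np.r_[d@EX,d@EY]*1000
E
python3 - <<'E'
from h import *
a=snap('top')
print(J(bot.get_obs()['eef_pos']))
for x in (.042,.028,.014,0,): print(x,proj(a,W(x,-.02,.093)))
for x in (.042,.028,.014,0,): print(x,proj(a,W(x,-.02,.018)))
f=a['frame']
for v in range(180,205): print(v,f[v,263],f[v,266])
E
```

```text
[ 59.10231327 -78.39421914]
0.042 [261.87686564 184.47786764]
0.028 [262.24914032 189.09041806]
0.014 [262.62270469 193.71894783]
0 [262.99756545 198.36354011]
0.042 [262.92704052 189.27214712]
0.028 [263.27817812 193.6094675 ]
0.014 [263.63045741 197.9608903 ]
0 [263.98388397 202.32648442]
180 [48 49 49] [15 16 17]
181 [30 30 31] [14 15 16]
182 [16 16 17] [31 31 29]
183 [33 32 30] [107 101  92]
184 [94 87 78] [155 142 123]
185 [107  86  60] [167 133  92]
186 [116  89  56] [170 133  85]
187 [190 149  94] [187 147  93]
188 [210 166 107] [182 141  90]
189 [168 125  79] [103  72  45]
190 [109  66  41] [79 45 28]
191 [97 52 31] [81 45 28]
192 [101  54  32] [86 47 28]
193 [100  55  32] [108  64  37]
194 [115  69  40] [176 124  69]
195 [169 105  59] [177 114  64]
196 [175 110  62] [174 109  62]
197 [176 112  63] [171 108  61]
198 [180 114  64] [157  99  55]
199 [100  68  41] [98 69 44]
200 [114  91  62] [131 104  71]
201 [137 110  75] [209 171 120]
202 [209 172 120] [219 181 128]
203 [218 181 127] [220 182 127]
204 [212 175 122] [219 182 127]
```

The top picture's rows show the seams pale/dark at 189.2, dark/brown at 194 and brown/fence at 198.7, against 189.1, 193.7 and 198.4 expected for upright plates. So they are upright and packed. Next I push their ends home.

carry_out:
  targets: [100,15,1,0,0,100,20,2,0,0,255,0,0,45,8.5,255,0,0,45,8.5,255,-10,-20,10,8.5,255,-10,-20,0,8.5,255,-10,-20,0,8.5,255,-10,-20,0,8.5,255,-10,-20,0,8.5,255,-10,-17,0,8.5,255,0,0,0,8.5,255,0,0,0,8.5,255,0,0,0,5,255,0,0,0,0]

```text
t: 5.9
eef_pos: [0.5872, -0.1448, 0.1269]
tool_rot: [-0.001, 0.676, 0.736, -0.001]
contact_force: [-0.6, -0.5, -0.3]
gripper_width: -0.004
grasp_force: 0.0
```

Run:
```python
from h import *
o=bot.get_obs(); print(J(o['eef_pos']),o['eef_pos'],o['tool_rot'],o['gripper_width'],o['q'])
```

```text
[  17.74560434 -190.14871777] [ 0.58715865 -0.14476754  0.12686797] [-7.55754187e-04  6.76473033e-01  7.36466828e-01 -5.25710353e-04] -0.003847317792588322 [ 0.60172008  0.5558744  -0.62361017  1.78683042  0.39486626  0.92842675
 -0.10719291]
```

carry_out:
  targets: [255,6,0.5,-40,0,255,0,0,-40,0,255,0,0,-15,0,255,0,0,-3,0,255,0,0,0,0,255,-0.6,7,0,0,255,-0.6,7,0,0,255,-0.5,6,0,0,255,-0.4,5,0,0,255,-0.4,5,0,0,255,-0.4,5,0,0,255,-0.4,5,0,0,255,-0.3,4,0,0,255,-0.3,4,0,0,255,0,0,0,0]

```text
t: 7.4
eef_pos: [0.591, -0.0962, 0.0299]
tool_rot: [0.001, 0.677, 0.736, 0.0]
contact_force: [2.3, -3.6, 6.0]
gripper_width: 0.0
grasp_force: 2.4
```

Run:
```python
from h import *
o=bot.get_obs(); print(J(o['eef_pos']),o['eef_pos'],o['contact_force'])
```

```text
[  25.69737473 -142.03727947] [ 0.59101425 -0.09615606  0.0298762 ] [ 2.3273561  -3.59070182  6.03491374]
```

carry_out:
  targets: [255,-0.3,4,0,0,255,-0.3,3,0,0,255,-0.2,2,0,0,255,0,0,0,0]

```text
t: 7.8
eef_pos: [0.5904, -0.0898, 0.0301]
tool_rot: [0.002, 0.678, 0.736, -0.001]
contact_force: [3.7, -9.7, 8.6]
gripper_width: 0.002
grasp_force: 1.0
```

Run:
```python
from h import *
o=bot.get_obs(); print(J(o['eef_pos']),o['eef_pos'],o['contact_force'])
```

```text
[  25.60691215 -135.64606419] [ 0.59038375 -0.08979538  0.03013609] [ 3.68090389 -9.65761562  8.59516792]
```

carry_out:
  targets: [255,-0.2,3,0,0,255,-0.2,2,0,0,255,0,0,0,0]

```text
t: 8.1
eef_pos: [0.5902, -0.0898, 0.0302]
tool_rot: [0.004, 0.679, 0.734, -0.003]
contact_force: [3.3, -19.7, 8.8]
gripper_width: -0.001
grasp_force: 0.8
```

Run:
```python
from h import *
o=bot.get_obs(); print(J(o['eef_pos']),o['eef_pos'],o['contact_force'])
a=snap('top');b=snap('side')
for y in (0,-.12):
  for z in(.093,.018): print(y,z,proj(a,W(.035,y,z)),proj(b,W(.035,y,z)))
o=np.hstack([cv2.resize(a['frame'][140:215,240:320],(400,375),interpolation=2),cv2.resize(b['frame'][170:245,205:285],(400,375),interpolation=2)])
cv2.imwrite('pics/d3.png',o[:,:,::-1])
```

```text
[  25.47470192 -135.61081742] [ 0.59024903 -0.08977144  0.03021539] [  3.29453013 -19.74342679   8.81492449]
0 0.093 [255.33731028 187.33743525] [248.8137923  214.40081525]
0 0.018 [256.79009183 191.96294614] [249.59254513 232.37228139]
-0.12 0.093 [295.56747541 184.0158849 ] [255.07569497 190.81289465]
-0.12 0.018 [294.55593268 188.82855959] [255.60901327 208.44758226]
```

View pics/d3.png

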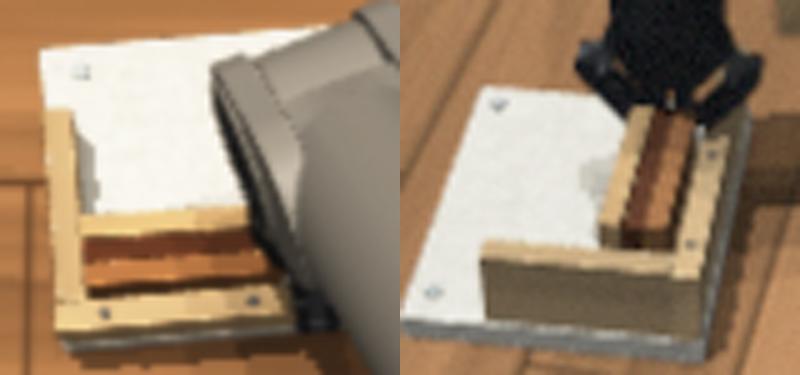

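The plates' left ends line up at about x=82 to 84 in the crop's top half, close to where the stop face should be, and the push stalled at 20 N, so they are home. Now I go to the core.

carry_out:
  targets: [255,1,-12,0,0,255,2,-20,0,0,0,0,0,45,0,0,0,0,45,0,0,0,0,45,0,0,0,0,45,0,0,0,0,20,0]

```text
t: 8.9
eef_pos: [0.5926, -0.1123, 0.2327]
tool_rot: [0.001, 0.676, 0.737, 0.001]
contact_force: [0.3, 0.1, -1.8]
gripper_width: 0.847
grasp_force: 0.0
```

carry_out:
  targets: [0,-6,41,0,-3,0,-6,41,0,-3,0,-6,41,0,-3,0,-6,41,0,-3,0,-6,41,0,-3,0,-6,41,0,-3,0,-6,41,0,-3,0,-6,41,0,-3,0,-6,41,0,-3,0,-6,41,0,-3,0,-6,41,0,0,0,0,0,0,0]

```text
t: 10.1
eef_pos: [0.5206, 0.3446, 0.2285]
tool_rot: [-0.003, 0.841, 0.541, -0.001]
contact_force: [-0.3, 0.1, -0.1]
gripper_width: 1.002
grasp_force: 0.0
```

Run:
```python
from h import *
o=bot.get_obs(); print(o['eef_pos'],o['contact_force'],o['tool_rot'],o['gripper_width'])
a=snap('top')
f=a['frame'].astype(int); 
for v in range(183,204): print(v,[f[v,u].tolist() for u in (262,275,288,292)])
print('row p3',[ (u,f[187,u].tolist()) for u in list(range(252,260))+list(range(290,300))])
for y in(0,-.02,-.1,-.12): print(y,[proj(a,W(x,y,.093)).round(1).tolist() for x in(.042,.028,.014,0)])
```

```text
[0.52056702 0.34464045 0.22849796] [-0.28061456  0.09880415 -0.11584101] [-0.00293239  0.84120703  0.5407044  -0.00094276] 1.0019000372733544
183 [[232, 195, 135], [237, 200, 133], [238, 200, 134], [238, 202, 135]]
184 [[234, 194, 127], [237, 200, 133], [233, 192, 127], [234, 202, 135]]
185 [[236, 198, 131], [233, 191, 126], [139, 103, 65], [136, 100, 62]]
186 [[233, 199, 131], [128, 92, 57], [107, 62, 38], [107, 60, 37]]
187 [[129, 95, 60], [104, 58, 35], [107, 58, 35], [107, 58, 35]]
188 [[103, 59, 36], [108, 57, 35], [108, 59, 35], [109, 59, 36]]
189 [[107, 58, 35], [110, 58, 35], [115, 65, 39], [135, 77, 47]]
190 [[112, 60, 35], [125, 69, 41], [159, 108, 59], [199, 133, 80]]
191 [[132, 78, 48], [161, 102, 59], [192, 125, 70], [199, 129, 73]]
192 [[195, 139, 90], [191, 123, 68], [195, 124, 69], [194, 124, 69]]
193 [[196, 128, 74], [194, 124, 69], [195, 125, 70], [187, 118, 66]]
194 [[195, 122, 69], [191, 123, 68], [203, 133, 74], [141, 87, 48]]
195 [[191, 122, 69], [175, 111, 62], [101, 63, 34], [74, 45, 25]]
196 [[161, 101, 56], [87, 53, 30], [70, 48, 28], [93, 68, 43]]
197 [[79,
[... 486 characters left out ...]
row p3 [(252, [220, 182, 126]), (253, [222, 185, 128]), (254, [224, 187, 131]), (255, [222, 185, 129]), (256, [184, 146, 96]), (257, [143, 107, 68]), (258, [127, 93, 59]), (259, [124, 91, 57]), (290, [107, 58, 35]), (291, [107, 59, 35]), (292, [107, 58, 35]), (293, [107, 58, 36]), (294, [109, 58, 36]), (295, [111, 64, 42]), (296, [144, 120, 102]), (297, [234, 228, 212]), (298, [245, 242, 232]), (299, [246, 242, 233])]
0 [[255.2, 185.0], [255.5, 189.6], [255.9, 194.3], [256.2, 198.9]]
-0.02 [[261.9, 184.5], [262.2, 189.1], [262.6, 193.7], [263.0, 198.4]]
-0.1 [[288.7, 182.3], [289.1, 186.9], [289.5, 191.5], [289.9, 196.1]]
-0.12 [[295.4, 181.7], [295.8, 186.3], [296.2, 190.9], [296.6, 195.5]]
```

The core approach is good, but the seams now lie about 2 px (5 mm) too far forward: the stack came off the fence during the end push. I'll repack it with the fingers before fetching the core.

carry_out:
  targets: [100,15,-39,0,-6.7,100,15,-39,0,-6.7,100,15,-39,0,-6.7,100,15,-39,0,-6.7,100,15,-39,0,-6.7,100,15,-39,0,-6.7,100,15,-39,0,-6.7,100,15,-39,0,-6.7,100,18,-39,0,-7,100,0,0,-45,0,100,0,0,-45,0,100,0,0,-45,0,100,0,0,-45,0,100,0,0,-20,0,100,0,0,0,0]

```text
t: 11.65
eef_pos: [0.6595, -0.0151, 0.0246]
tool_rot: [-0.0, 0.999, 0.037, -0.005]
contact_force: [-0.6, 0.3, 0.5]
gripper_width: 0.61
grasp_force: 0.0
```

Run:
```python
from h import *
o=bot.get_obs(); print(J(o['eef_pos']),o['eef_pos'],o['tool_rot'],o['contact_force'])
```

```text
[100.76962751 -67.07326801] [ 0.65947969 -0.0151133   0.02460922] [-6.27342755e-05  9.99316759e-01  3.66369841e-02 -4.87263785e-03] [-0.60812862  0.29740866  0.45832012]
```

carry_out:
  targets: [100,-8,-0.7,4,0.6,100,-8,-0.7,0,0,100,-7,-0.6,0,0,100,-5,-0.4,0,0,100,-4,-0.3,0,0,100,-4,-0.3,0,0,100,-3,-0.3,0,0,100,-3,-0.3,0,0,100,-3,-0.3,0,0,100,0,0,0,0]

```text
t: 12.65
eef_pos: [0.6188, -0.018, 0.0333]
tool_rot: [0.0, 0.999, 0.042, -0.0]
contact_force: [0.1, 0.7, -0.5]
gripper_width: 0.608
grasp_force: 0.0
```

Run:
```python
from h import *
o=bot.get_obs(); print(J(o['eef_pos']),o['eef_pos'],o['tool_rot'],o['contact_force'])
```

```text
[ 60.02491534 -66.46577973] [ 0.6188295  -0.01795284  0.03329842] [ 2.05387164e-05  9.99105672e-01  4.22830279e-02 -4.40066207e-05] [ 0.11869405  0.66268947 -0.52404923]
```

carry_out:
  targets: [100,-2,-0.2,-4,0,100,-2,-0.2,0,0,100,-2,-0.2,0,0,100,-2,-0.2,0,0,100,0,0,0,0]

```text
t: 13.15
eef_pos: [0.6166, -0.018, 0.0307]
tool_rot: [-0.001, 0.999, 0.042, 0.006]
contact_force: [12.3, -0.2, -6.7]
gripper_width: 0.607
grasp_force: 5.1
```

Run:
```python
from h import *
o=bot.get_obs(); print(J(o['eef_pos']),o['eef_pos'],o['tool_rot'],o['contact_force'])
```

```text
[ 57.7983534  -66.36527139] [ 0.61660242 -0.01804095  0.03065227] [-7.21802380e-04  9.99089065e-01  4.22876798e-02  5.68073664e-03] [12.31641237 -0.17222722 -6.69812901]
```

carry_out:
  targets: [100,-3,-0.2,-1,0,100,-3,-0.2,0,0,100,0,0,0,0]

```text
t: 13.45
eef_pos: [0.6169, -0.018, 0.0316]
tool_rot: [-0.001, 0.999, 0.042, 0.012]
contact_force: [26.3, 0.8, -10.1]
gripper_width: 0.607
grasp_force: 7.0
```

Run:
```python
from h import *
o=bot.get_obs(); print(J(o['eef_pos']),o['eef_pos'],o['tool_rot'],o['contact_force'])
a=snap('top');b=snap('side')
f=a['frame'].astype(int); 
for v in range(184,203): print(v,[f[v,u].tolist() for u in (260,264,268)])
o=np.hstack([cv2.resize(a['frame'][140:215,240:320],(400,375),interpolation=2),cv2.resize(b['frame'][170:245,205:285],(400,375),interpolation=2)])
cv2.imwrite('pics/d4.png',o[:,:,::-1])
for x in(.042,0):
  for y in(0,-.12): print(x,y,(proj(b,W(x,y,.093))-[205,170])*5+[400,0])
```

```text
[ 58.05577967 -66.3014352 ] [ 0.61685352 -0.01795557  0.03160506] [-0.00130563  0.99903504  0.04226784  0.01186258] [ 26.27418102   0.79151809 -10.0939748 ]
184 [[23, 20, 18], [127, 116, 101], [76, 70, 62]]
185 [[65, 51, 34], [181, 145, 97], [71, 66, 59]]
186 [[85, 65, 42], [189, 148, 95], [72, 65, 55]]
187 [[106, 81, 51], [192, 151, 98], [101, 82, 62]]
188 [[188, 147, 93], [186, 144, 92], [179, 139, 90]]
189 [[175, 138, 88], [109, 78, 49], [104, 71, 45]]
190 [[113, 72, 45], [81, 47, 29], [80, 45, 28]]
191 [[97, 53, 32], [81, 44, 27], [81, 44, 27]]
192 [[100, 55, 33], [84, 44, 27], [82, 44, 28]]
193 [[102, 56, 34], [93, 52, 31], [89, 50, 30]]
194 [[118, 69, 40], [125, 77, 44], [149, 92, 52]]
195 [[170, 106, 60], [148, 92, 52], [151, 95, 53]]
196 [[177, 113, 64], [156, 98, 56], [148, 93, 52]]
197 [[178, 113, 64], [161, 101, 57], [143, 89, 50]]
198 [[182, 115, 64], [183, 117, 65], [97, 62, 35]]
199 [[97, 63, 38], [104, 71, 43], [84, 64, 43]]
200 [[116, 92, 63], [113, 90, 61], [102, 81, 55]]
201 [[142, 119, 90], [141, 113, 77], [178, 145, 100]]
202 [[126, 112, 95], [212, 175, 122], [188, 153, 106]]
0.042 0 [607.81344365 221.03324707]
0.042 -0.12 [639.81168742 103.20053433]
0 0 [675.48864425 226.87047835]
0 -0.12 [703.33748208 108.39439344]
```

View pics/d4.png

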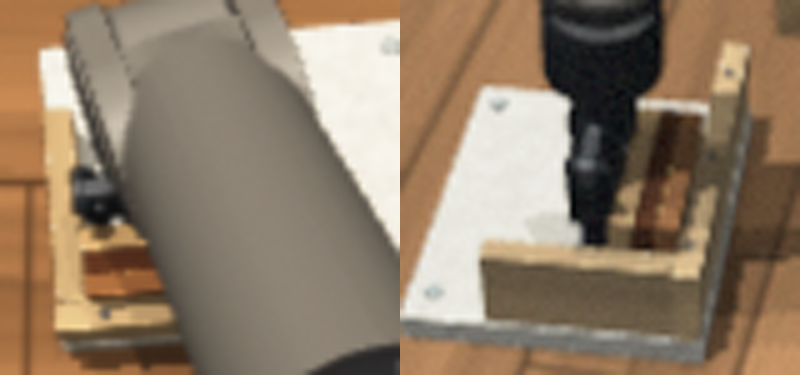

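Packed again: seams at 189.3, 194.1 and 198.8, rigid at 26 N. I'll retreat and check on the way.

carry_out:
  targets: [100,4,0.4,0,0,100,4,0.4,0,0,100,10,0.8,0,0,100,30,2.5,0,0,0,0,0,45,0,0,0,0,45,0,0,0,0,45,0,0,0,0,45,0,0,0,0,20,0,0,-16,39,0,6.7,0,-16,39,0,6.7,0,-16,39,0,6.7,0,-16,39,0,6.7,0,-16,39,0,6.7,0,-16,39,0,6.7,0,-16,39,0,6.7,0,-16,39,0,6.7,0,-10,39,0,6.3,0,0,0,0,0]

```text
t: 15.45
eef_pos: [0.5106, 0.3424, 0.228]
tool_rot: [-0.002, 0.841, 0.541, -0.001]
contact_force: [-0.9, -0.1, 0.0]
gripper_width: 1.001
grasp_force: 0.0
```

```bash
cat > seams.py <<'E'
from h import *
o=bot.get_obs(); q=o['tool_rot']; print(o['eef_pos'].round(4),J(o['eef_pos']).round(1),'yaw y',2*np.degrees(np.arctan2(q[2],q[1]))-90,o['contact_force'].round(1),o['gripper_width'])
a=snap('top'); f=a['frame'].astype(float)
for u in (262,275,288):
    r=f[183:203,u,0]; s=[]
    # pale>dark, dark>brown, brown>shadow : half-level crossings
    i=np.where(r<150)[0][0]; s.append(183+i-1+(r[i-1]-150)/(r[i-1]-r[i]))
    j=i+np.where(r[i:]>150)[0][0]; s.append(183+j-1+(150-r[j-1])/(r[j]-r[j-1]))
    k=j+np.where(r[j:]<130)[0][0]; s.append(183+k-1+(r[k-1]-130)/(r[k-1]-r[k]))
    y=-.02-(u-262)/26*.08
    print(u,np.round(s,1),'expect',[proj(a,W(x,y,.093))[1].round(1) for x in(.028,.014,0)])
E
python3 seams.py
```

```text
[0.5106 0.3424 0.228 ] [-17.4 301.8] yaw y -24.550553513085262 [-0.9 -0.1  0. ] 1.0009934218193999
262 [187.2 191.8 196.7] expect [np.float64(189.1), np.float64(193.7), np.float64(198.4)]
275 [186.2 190.8 195.7] expect [np.float64(188.0), np.float64(192.6), np.float64(197.2)]
288 [185.  189.7 194.5] expect [np.float64(186.9), np.float64(191.5), np.float64(196.1)]
```

Run:
```python
from h import *
a=snap('top'); f=cv2.cvtColor(a['frame'],cv2.COLOR_RGB2GRAY).astype(np.float32); g=cv2.imread('pics/top0.png',0).astype(np.float32)
for n,(r0,r1,c0,c1) in dict(jigfar=(140,165,245,335),saw=(90,140,40,125),knives=(135,185,430,515),boltbox=(185,245,365,475),fence=(190,215,300,340)).items():
    print(n,cv2.phaseCorrelate(g[r0:r1,c0:c1].copy(),f[r0:r1,c0:c1].copy(),cv2.createHanningWindow((c1-c0,r1-r0),cv2.CV_32F)))
print(a['pose'].round(4))
hsv=cv2.cvtColor(a['frame'],cv2.COLOR_RGB2HSV)
for n,fr in(('0',cv2.imread('pics/top0.png')),('now',a['frame'][:,:,::-1])): print(n,fr[196:212,320,2], fr[140:150,300,2])
```

```text
jigfar ((0.01665014667022291, 0.49968157171602456), 0.988549901008606)
saw ((-0.022102266141317273, -0.019092103011725925), 0.9778952693939209)
knives ((-0.007336957981117109, -0.03381673516605943), 0.9860608410305447)
boltbox ((0.006893104767506486, 0.03219730009542232), 1.0035364593399896)
fence ((-0.018012838568470357, 0.4849926583911035), 0.9657501175403594)
[[-3.9000e-03  9.8980e-01 -1.4270e-01  3.6650e-01]
 [-9.9970e-01 -6.0000e-04  2.2800e-02 -2.4000e-02]
 [ 2.2400e-02  1.4270e-01  9.8950e-01  1.2103e+00]
 [ 0.0000e+00  0.0000e+00  0.0000e+00  1.0000e+00]]
0 [210 133 128 210 162  95  86 120  84  76  85  88 100 156 168 168] [169 168 168 172 179 188 239 243 244 243]
now [216 137 132 216 167  98  89 125  87  79  89  92 104 161 173 174] [175 174 174 177 185 195 242 246 246 246]
```

The jig has not moved. The stack is upright and packed but sits about 4–5 mm off the fence. With the tool that low, the knuckles met the plate tops and the feet lagged. I'll push again with the tool higher, so only the fingertips touch, below the fence's top edge.

carry_out:
  targets: [100,16,-39,0,-6.7,100,16,-39,0,-6.7,100,16,-39,0,-6.7,100,16,-39,0,-6.7,100,16,-39,0,-6.7,100,16,-39,0,-6.7,100,16,-39,0,-6.7,100,16,-39,0,-6.7,100,16,-39,0,-7,100,0,0,-45,0,100,0,0,-45,0,100,0,0,-45,0,100,0,0,-40,0,100,-6,-0.5,-3,0,100,0,0,0,0]

```text
t: 17.05
eef_pos: [0.6512, -0.0172, 0.0495]
tool_rot: [0.0, 0.999, 0.035, -0.002]
contact_force: [0.6, 0.5, 0.8]
gripper_width: 0.608
grasp_force: 0.0
```

Run:
```python
from h import *
o=bot.get_obs(); print(J(o['eef_pos']),o['eef_pos'],o['tool_rot'],o['contact_force'])
```

```text
[ 92.38879315 -68.47665607] [ 0.65124752 -0.01722024  0.04951776] [ 4.46318556e-04  9.99380912e-01  3.51303530e-02 -1.85764070e-03] [0.5804301  0.51669971 0.7645294 ]
```

carry_out:
  targets: [100,-8,-0.4,1,0.8,100,-8,-0.4,0,0,100,-6,-0.4,0,0,100,-4,-0.3,0,0,100,-4,-0.3,0,0,100,-3,-0.3,0,0,100,-3,-0.3,0,0,100,-3,-0.3,0,0,100,-2,-0.2,0,0,100,0,0,0,0]

```text
t: 18.05
eef_pos: [0.6151, -0.018, 0.0521]
tool_rot: [-0.0, 0.999, 0.043, 0.003]
contact_force: [7.7, 0.1, -3.1]
gripper_width: 0.607
grasp_force: 3.6
```

Run:
```python
from h import *
o=bot.get_obs(); print(J(o['eef_pos']),o['eef_pos'],o['tool_rot'],o['contact_force'])
```

```text
[ 56.27418054 -66.20535522] [ 0.61507018 -0.01801047  0.05208227] [-4.33312486e-04  9.99063292e-01  4.31468421e-02  3.27116918e-03] [ 7.66263402  0.11636357 -3.10635428]
```

carry_out:
  targets: [100,-3,-0.2,0,0,100,-3,-0.2,0,0,100,-3,-0.2,0,0,100,0,0,0,0]

```text
t: 18.45
eef_pos: [0.6155, -0.018, 0.0553]
tool_rot: [-0.001, 0.999, 0.043, 0.013]
contact_force: [26.4, 0.7, -8.1]
gripper_width: 0.608
grasp_force: 12.4
```

Run:
```python
from h import *
o=bot.get_obs(); print(J(o['eef_pos']),o['eef_pos'],o['tool_rot'],o['contact_force'])
a=snap('top');f=a['frame']
for v in range(186,203): print(v,[f[v,u].tolist() for u in (260,264)])
```

```text
[ 56.70696215 -66.2066323 ] [ 0.61550152 -0.01797515  0.05525544] [-0.00121525  0.99898856  0.04309325  0.01278093] [26.41975733  0.6913024  -8.09279372]
186 [[101, 81, 57], [93, 72, 47]]
187 [[92, 71, 46], [108, 83, 52]]
188 [[93, 71, 44], [159, 123, 78]]
189 [[92, 69, 44], [140, 105, 67]]
190 [[80, 49, 31], [90, 56, 35]]
191 [[91, 49, 30], [78, 44, 27]]
192 [[94, 50, 31], [80, 42, 26]]
193 [[98, 52, 31], [80, 43, 26]]
194 [[119, 67, 40], [89, 52, 30]]
195 [[173, 109, 62], [140, 86, 49]]
196 [[176, 111, 63], [147, 91, 52]]
197 [[174, 108, 61], [146, 91, 51]]
198 [[168, 105, 60], [146, 91, 51]]
199 [[125, 81, 48], [91, 63, 40]]
200 [[117, 91, 61], [111, 88, 59]]
201 [[104, 87, 65], [134, 107, 73]]
202 [[117, 105, 91], [208, 171, 119]]
```

carry_out:
  targets: [100,6,0.4,0,0,100,6,0.4,0,0,100,10,0.8,0,0,100,25,2,0,0,100,0,0,45,0,100,0,0,45,0,100,0,0,45,0,100,0,0,45,0,100,-10,39,0,6.7,100,-16,39,0,6.7,100,-16,39,0,6.7,100,-16,39,0,6.7,100,-16,39,0,6.7]

```text
t: 19.8
eef_pos: [0.5748, 0.1808, 0.231]
tool_rot: [0.0, 0.943, 0.332, -0.001]
contact_force: [0.6, 1.1, -0.6]
gripper_width: 0.607
grasp_force: 0.0
```

```bash
python3 seams.py
python3 - <<'E'
from h import *
a=imaging.read_camera('top'); f=a['frame']
print([f[v,275].tolist() for v in range(193,202)]); print(proj(a,W(0,-.06,.073)),proj(a,W(-.018,-.06,.073)))
b=snap('side')
cv2.imwrite('pics/d5.png',cv2.resize(np.hstack([a['frame'][165:220,245:305],b['frame'][180:235,235:295]]),None,fx=6.6,fy=6.6,interpolation=2)[:,:,::-1])
E
```

```text
[0.5748 0.1808 0.231 ] [ 33.  135.3] yaw y -51.27478125454504 [ 0.6  1.1 -0.6] 0.6073139542393484
262 [187.2 191.5 195.6] expect [np.float64(189.1), np.float64(193.7), np.float64(198.4)]
275 [185.9 190.6 194.6] expect [np.float64(188.0), np.float64(192.6), np.float64(197.2)]
288 [184.9 189.6 193.6] expect [np.float64(186.9), np.float64(191.5), np.float64(196.1)]
[[189, 121, 68], [184, 117, 65], [94, 58, 32], [55, 34, 19], [62, 42, 24], [134, 103, 68], [221, 182, 127], [229, 193, 136], [228, 192, 135]]
[276.5246074 198.3607637] [277.02926383 204.24569855]
```

View pics/d5.png

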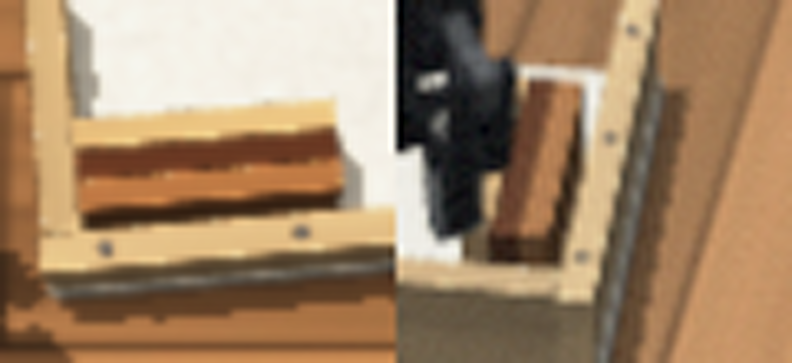

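The top view shows the fence's inner edge at row 198, where expected. The stack is packed and upright, but a dark gap of about 5 mm remains before the fence, because the pressed tool tilts slightly and leans the tops. I'll squeeze stack and fence together between the parallel pads instead: 42 + 18 mm, within the 85 mm opening.

carry_out:
  targets: [0,-1,-28,0,8,0,-1,-28,0,8,0,-1,-28,0,8,0,-1,-28,0,8,0,0,-28,0,8,0,0,-28,0,8,0,0,-28,-25,8,0,0,0,-40,0,0,0,0,-25,0,0,0,0,0,0]
  newtons: 25

```text
t: 20.95
eef_pos: [0.5691, -0.0189, 0.1374]
tool_rot: [-0.003, 0.68, 0.733, -0.003]
contact_force: [0.4, 0.2, 0.4]
gripper_width: 0.999
grasp_force: 0.0
```

```bash
python3 seams.py | head -1
```

```text
[ 0.5691 -0.0189  0.1374] [ 10.4 -63.2] yaw y 4.270353798981461 [0.4 0.2 0.4] 0.9987128781903056Traceback (most recent call last):
  File "seams.py", line 8, in <module>
    j=i+np.where(r[i:]>150)[0][0]; s.append(183+j-1+(150-r[j-1])/(r[j]-r[j-1]))
        ~~~~~~~~~~~~~~~~~~~~~~^^^
IndexError: index 0 is out of bounds for axis 0 with size 0
```

carry_out:
  targets: [0,2.5,2,0,0.6,0,0,0,-30,0,0,0,0,-30,0,0,0,0,-25,0,0,0,0,-15,0,0,0,0,0,0]

```text
t: 21.6
eef_pos: [0.5744, -0.0144, 0.0408]
tool_rot: [-0.0, 0.675, 0.738, -0.0]
contact_force: [0.2, -0.0, -0.3]
gripper_width: 0.996
grasp_force: 0.0
```

```bash
python3 seams.py 2>/dev/null| head -1
```

```text
[ 0.5744 -0.0144  0.0408] [ 16.  -59.1] yaw y 5.065345134196448 [ 0.2 -0.  -0.3] 0.9959350599610388
```

carry_out:
  targets: [30,-4,0,-3,0,50,0,0,0,0,70,0,0,0,0,100,0,0,0,0,140,0,0,0,0,160,0,0,0,0,160,0,0,0,0,160,0,0,0,0]

```text
t: 22.45
eef_pos: [0.5736, -0.0141, 0.0407]
tool_rot: [0.002, 0.675, 0.737, 0.002]
contact_force: [1.8, -0.2, 5.9]
gripper_width: 0.725
grasp_force: 26.5
```

```bash
python3 seams.py 2>/dev/null| head -1
```

```text
[ 0.5736 -0.0141  0.0407] [ 15.2 -58.8] yaw y 5.033065699786917 [ 1.8 -0.2  5.9] 0.7252243490146749
```

carry_out:
  targets: [180,-1,0,0,0,180,-1,0,0,0,180,0,0,0,0,180,0,0,0,0]
  newtons: 60

```text
t: 22.9
eef_pos: [0.5733, -0.0141, 0.0412]
tool_rot: [0.003, 0.675, 0.737, 0.004]
contact_force: [6.6, -0.3, 4.7]
gripper_width: 0.709
grasp_force: 65.0
```

carry_out:
  targets: [180,3,0,0,0,60,1,0,0,0,0,0,0,0,0,0,0,0,0,0,0,0,0,40,0,0,0,0,45,0,0,0,0,45,0,0,0,0,45,0,0,0,0,20,0,0,-5,40,0,-4,0,-5,40,0,-4,0,-5,40,0,-4,0,-5,40,0,-4,0,-5,40,0,-4,0,-5,40,0,-4,0,-5,40,0,-4,0,-5,40,0,-2,0,-6,32,0,0,0,0,0,0,0]
  newtons: 60

```text
t: 24.8
eef_pos: [0.5232, 0.3435, 0.2334]
tool_rot: [-0.002, 0.841, 0.541, 0.0]
contact_force: [-0.1, 0.3, 0.6]
gripper_width: 1.0
grasp_force: 0.0
```

```bash
python3 seams.py
```

```text
[0.5232 0.3435 0.2334] [ -4.7 301.8] yaw y -24.486930409679204 [-0.1  0.3  0.6] 0.9995174500839258
262 [187.9 192.4 196.7] expect [np.float64(189.1), np.float64(193.7), np.float64(198.4)]
275 [186.7 191.4 195.7] expect [np.float64(188.0), np.float64(192.6), np.float64(197.2)]
288 [185.6 190.4 194.7] expect [np.float64(186.9), np.float64(191.5), np.float64(196.1)]
```

carry_out:
  targets: [0,0,-5,0,-0.8,0,0,0,-45,0,0,0,0,-45,0,0,0,0,-40,0,0,0,0,-18,0,0,0,0,0,0,60,0,0,0,0,255,0,0,0,0,255,0,0,0,0,255,0,0,0,0,255,0,0,0,0,255,0,0,0,0]
  newtons: 70

```text
t: 26.05
eef_pos: [0.5269, 0.3342, 0.0878]
tool_rot: [-0.0, 0.847, 0.532, 0.002]
contact_force: [-3.0, -0.5, 7.1]
gripper_width: 0.523
grasp_force: 71.6
```

```bash
python3 seams.py
```

```text
[0.5269 0.3342 0.0878] [ -1.8 292.2] yaw y -25.73287790916278 [-3.  -0.5  7.1] 0.5231604058759185
262 [187.2 191.9 196.7] expect [np.float64(189.1), np.float64(193.7), np.float64(198.4)]
275 [186.2 190.8 195.7] expect [np.float64(188.0), np.float64(192.6), np.float64(197.2)]
288 [185.  189.8 194.5] expect [np.float64(186.9), np.float64(191.5), np.float64(196.1)]
```

The core is gripped: opening 0.523, about 44.5 mm. By the same scale the earlier squeeze closed to 60.3 mm, so the stack is flush with the fence. Now I carry the core over.

carry_out:
  targets: [255,0,0,15,0,255,0,0,35,0,255,0,0,35,0,255,0,0,35,0,255,0,0,20,0,255,9,-29,0,2.2,255,9,-29,0,2.2,255,9,-29,0,2.2,255,9,-29,0,2.2,255,9,-29,0,2.2,255,9,-29,0,2.2,255,9,-29,0,2.2,255,9,-29,0,2.2,255,9,-29,0,2.2,255,9,-29,0,2.2,255,9,-29,0,2.2,255,9,-29,0,2.2,255,9,-29,0,2.2,255,9,-28,0,2]

```text
t: 28.0
eef_pos: [0.6522, -0.0743, 0.2259]
tool_rot: [0.0, 0.676, 0.737, -0.0]
contact_force: [0.1, 0.8, -5.6]
gripper_width: 0.523
grasp_force: 71.7
```

```bash
python3 seams.py 2>/dev/null|head -1
```

```text
[ 0.6522 -0.0743  0.2259] [  88.5 -125.4] yaw y 4.915143546208299 [ 0.1  0.8 -5.6] 0.523007248761962
```

carry_out:
  targets: [255,0,3,-35,0,255,0,0,-35,0,255,0,0,-25,0,255,0,0,-12,0,255,0,0,-6,0,255,0,0,-4,0,255,0,0,-2,0,255,0,0,0,0]

```text
t: 28.85
eef_pos: [0.6531, -0.0694, 0.1073]
tool_rot: [0.001, 0.677, 0.736, 0.0]
contact_force: [0.5, -0.4, -6.0]
gripper_width: 0.527
grasp_force: 71.7
```

```bash
python3 seams.py 2>/dev/null|head -1
```

```text
[ 0.6531 -0.0694  0.1073] [  89.8 -120.6] yaw y 4.842899575204257 [ 0.5 -0.4 -6. ] 0.5268658189075708
```

carry_out:
  targets: [255,0,0,-1,0,255,0,0,-1,0,255,0,0,0,0]

```text
t: 29.2
eef_pos: [0.6533, -0.0698, 0.1058]
tool_rot: [0.001, 0.677, 0.736, 0.0]
contact_force: [-2.8, -1.3, 5.1]
gripper_width: 0.523
grasp_force: 73.0
```

carry_out:
  targets: [255,-4,-0.35,0.6,0,255,-4,-0.35,0,0,255,-4,-0.35,0,0,255,-3,-0.25,0,0,255,-2,-0.2,0,0,255,-2,-0.2,0,0,255,-2,-0.2,0,0,255,0,0,0,0]

```text
t: 30.0
eef_pos: [0.6331, -0.0709, 0.1059]
tool_rot: [0.001, 0.677, 0.736, 0.002]
contact_force: [4.5, -0.0, 1.6]
gripper_width: 0.519
grasp_force: 70.0
```

```bash
python3 seams.py 2>/dev/null|head -1
```

```text
[ 0.6331 -0.0709  0.1059] [  69.7 -120.5] yaw y 4.834715702058418 [ 4.5 -0.   1.6] 0.5194911597574151
```

carry_out:
  targets: [255,-1.5,-0.1,0,0,255,-1.5,-0.1,0,0,255,-1.5,-0.1,0,0,255,0,0,0,0]

```text
t: 30.45
eef_pos: [0.6306, -0.0713, 0.1061]
tool_rot: [0.003, 0.677, 0.736, 0.003]
contact_force: [10.9, 1.0, -2.5]
gripper_width: 0.523
grasp_force: 72.9
```

```bash
python3 seams.py 2>/dev/null|head -1
```

```text
[ 0.6306 -0.0713  0.1061] [  67.3 -120.6] yaw y 4.825685005916085 [10.9  1.  -2.5] 0.5225198598846973
```

carry_out:
  targets: [255,-1.5,-0.1,0,0,255,0,0,0,0]

```text
t: 30.7
eef_pos: [0.6302, -0.0712, 0.1063]
tool_rot: [0.003, 0.677, 0.736, 0.004]
contact_force: [13.7, 0.8, -5.0]
gripper_width: 0.521
grasp_force: 73.0
```

Run:
```python
from h import *
o=bot.get_obs(); print(J(o['eef_pos']),o['eef_pos'],o['contact_force'],o['torque'])
a=snap('top');b=snap('side')
cv2.imwrite('pics/d6.png',np.hstack([cv2.resize(a['frame'][135:215,240:320],(400,400),interpolation=2),cv2.resize(b['frame'][165:245,205:285],(400,400),interpolation=2)])[:,:,::-1])
```

```text
[  66.86210477 -120.52370693] [ 0.63021267 -0.07123915  0.10627521] [13.72324381  0.7620828  -4.95408162] [ 0.25950852 -3.96524059 -0.25101938]
```

View pics/d6.png

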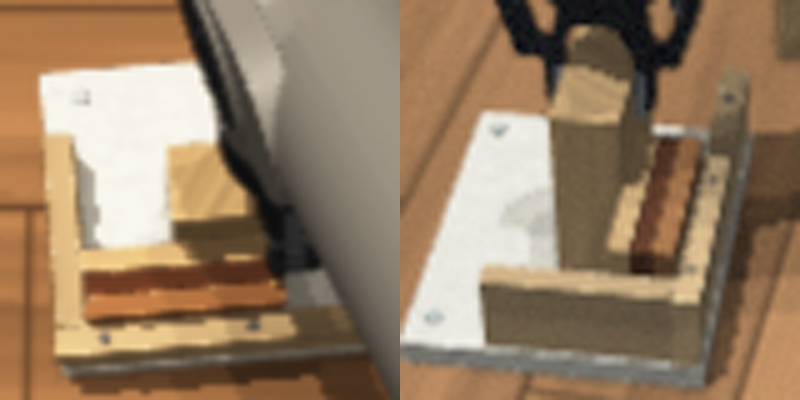

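The picture shows the core upright and flat against the pale plate, its left face at about (168,190) in the crop's top half, roughly mid-plate, overlapping half with half past the free end. The contact is stiff at 14 N. Now I rub it along.

carry_out:
  targets: [255,-0.3,2,-0.6,0,255,-0.3,4,0,0,255,-0.35,4,0,0,255,-0.35,4,0,0,255,-0.35,4,0,0,255,-0.35,4,0,0,255,-0.35,4,0,0,255,-0.35,4,0,0,255,-0.35,4,0,0,255,-0.35,4,0,0,255,-0.35,4,0,0,255,-0.35,4,0,0,255,0,0,0,0]

```text
t: 32.1
eef_pos: [0.6269, -0.0315, 0.107]
tool_rot: [0.006, 0.677, 0.736, 0.001]
contact_force: [13.0, -11.3, 6.7]
gripper_width: 0.517
grasp_force: 74.5
```

```bash
python3 seams.py 2>/dev/null|head -1
```

```text
[ 0.6269 -0.0315  0.107 ] [ 66.9 -80.6] yaw y 4.711356074459104 [ 13.  -11.3   6.7] 0.5173314773630711
```

carry_out:
  targets: [255,-0.35,4,0,0,255,-0.35,4,0,0,255,-0.35,4,0,0,255,-0.3,3,0,0,255,-0.2,2,0,0,255,0,0,0,0]

```text
t: 32.75
eef_pos: [0.6255, -0.0153, 0.1071]
tool_rot: [0.007, 0.678, 0.735, 0.001]
contact_force: [11.8, -12.9, 7.8]
gripper_width: 0.524
grasp_force: 74.6
```

```bash
python3 seams.py 2>/dev/null|head -1
```

```text
[ 0.6255 -0.0153  0.1071] [ 66.9 -64.4] yaw y 4.689900635365717 [ 11.8 -12.9   7.8] 0.5243373976237572
```

carry_out:
  targets: [255,-0.2,2,0,0,255,-0.2,2,0,0,255,-0.2,2,0,0,255,0,0,0,0]

```text
t: 33.2
eef_pos: [0.6254, -0.0144, 0.1073]
tool_rot: [0.009, 0.679, 0.735, -0.001]
contact_force: [12.5, -23.0, 10.6]
gripper_width: 0.519
grasp_force: 75.0
```

```bash
python3 seams.py 2>/dev/null|head -1
```

```text
[ 0.6254 -0.0144  0.1073] [ 66.9 -63.5] yaw y 4.537940825466507 [ 12.5 -23.   10.6] 0.519247368243794
```

Home: it stalled at 23 N against the end stop while still pressed on the plate. Now I unload, release and look.

carry_out:
  targets: [255,0.2,-2,0,0,255,0.2,-2,0,0,255,1,0,0,0,255,1,0,0,0,255,0,0,0,0]

```text
t: 33.75
eef_pos: [0.6258, -0.0145, 0.1072]
tool_rot: [0.006, 0.678, 0.735, -0.001]
contact_force: [6.3, -13.9, 14.5]
gripper_width: 0.519
grasp_force: 75.4
```

carry_out:
  targets: [255,0.2,-2,0.7,0,255,0.1,-1,0.5,0,255,0,0,0,0,150,0,0,0,0,100,0,0,0,0,50,0,0,0,0,0,0,0,0,0,0,0,0,0,0,0,0,0,0,0]

```text
t: 34.65
eef_pos: [0.6215, -0.0094, 0.1052]
tool_rot: [-0.0, 0.676, 0.737, -0.0]
contact_force: [-1.1, 0.4, 0.0]
gripper_width: 1.0
grasp_force: 0.0
```

```bash
python3 seams.py 2>/dev/null|head -1
```

```text
[ 0.6215 -0.0094  0.1052] [ 63.4 -58.2] yaw y 4.880888183465501 [-1.1  0.4  0. ] 0.9996244397843139
```

carry_out:
  targets: [0,2,0,20,0,0,0,0,40,0,0,0,0,45,0,0,0,0,40,0,0,-10,-40,0,0,0,-10,-45,0,0,0,-10,-45,0,0,0,-10,-45,0,0,0,-10,-45,0,0,0,-10,-45,0,0,0,0,0,0,0]

```text
t: 35.8
eef_pos: [0.5608, -0.2839, 0.2495]
tool_rot: [0.0, 0.681, 0.732, -0.002]
contact_force: [-0.6, -0.9, -0.7]
gripper_width: 0.998
grasp_force: 0.0
```

Run:
```python
from h import *
o=bot.get_obs(); print(o['eef_pos'])
a=snap('top');b=snap('side')
A,B=a['frame'][135:215,240:340],b['frame'][165:245,205:285]
cv2.imwrite('pics/d7.png',np.hstack([cv2.resize(A,(437,350),interpolation=2),cv2.resize(B,(350,350),interpolation=2)])[:,:,::-1])
f=a['frame']
print('rows col275',[(v,f[v,275].tolist()) for v in range(164,202)])
print('core top exp',[proj(a,W(x,y,.148)).round(1).tolist() for x,y in((.042,0),(.087,0),(.087,-.12),(.042,-.12))])
m=(f[:,:,0]>190)&(f[:,:,1]>140)&(f[:,:,2]<150)
```

```text
[ 0.56079002 -0.28393773  0.24952708]
rows col275 [(164, [246, 226, 169]), (165, [244, 215, 145]), (166, [244, 213, 141]), (167, [245, 215, 144]), (168, [246, 218, 146]), (169, [247, 221, 148]), (170, [247, 222, 150]), (171, [246, 219, 147]), (172, [244, 213, 142]), (173, [240, 205, 136]), (174, [237, 198, 131]), (175, [236, 197, 129]), (176, [236, 197, 130]), (177, [237, 199, 131]), (178, [235, 197, 130]), (179, [131, 101, 64]), (180, [80, 62, 40]), (181, [75, 58, 37]), (182, [79, 61, 39]), (183, [101, 77, 49]), (184, [126, 97, 61]), (185, [149, 114, 74]), (186, [170, 133, 86]), (187, [234, 198, 131]), (188, [157, 109, 67]), (189, [115, 64, 40]), (190, [112, 60, 36]), (191, [111, 60, 36]), (192, [112, 64, 37]), (193, [190, 122, 68]), (194, [200, 130, 72]), (195, [198, 128, 71]), (196, [194, 124, 69]), (197, [99, 61, 34]), (198, [80, 59, 38]), (199, [151, 121, 83]), (200, [228, 192, 135]), (201, [234, 201, 142])]
core top exp [[254.0, 181.1], [252.8, 165.7], [294.7, 162.3], [296.2, 177.7]]
```

View pics/d7.png

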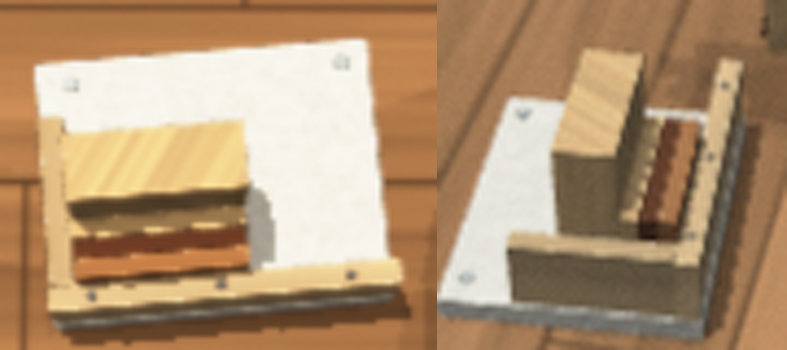

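The picture shows the core and all three plates upright and flush. The seams at 188.1, 192.5 and 196.7 match the expected 188.0, 192.6 and 197.2. The right ends line up at about (246–248, 190–270), the left ends sit at the stop, and the arm is clear.

```bash
python3 -c "
from station import bot
print(bot.hand_in())"
```

```text
the job is handed in; nothing more can be done
None
```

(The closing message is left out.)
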